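Load the analyser's bottle carrier in reverse order

ROBOT

A 6-joint arm with a two-finger parallel gripper is mounted at the origin on the work surface; the furniture and walls round the work are solid. World frame = base frame: x ahead of the robot, y to its left, z up, the work surface at z = 0. Lengths are in m, angles in degrees, forces in N, time in s.
With the tool pointing down it reaches from about 0.4 to 0.825 m from the base axis. Payload 7 kg.
Tool frame: the origin (TCP) lies between the finger pads; the fingertips stand 22 mm ahead of it and the grasp point (between the pads) lies 3 mm ahead of it; z points along the fingers, y is the line along which they close (so a half turn about z gives the same grasp; the last joint's range is limited). The gripper opens to 88 mm and grips with 3 to 60 N. Pads are 19 mm wide; open, the fingers measure 130 mm over their backs; the gripper's body (78 mm by 193 mm) begins 47 mm behind the grasp point.
Start: joints at [84.861, 20.546, 0.682, 0, -70.136, -16.507], TCP at [0.249, 0.627, 0.228] pointing down, gripper open.
Joint ranges: [-176.03, 176.03], [-82.01, 121.73], [-58.28, 71.71], [-173.87, 95.51], [-174.79, -0.11], [-173.66, 173.66]. Speed limits (degrees/s): [136.94, 136.94, 172.46, 180, 180, 180].

INTERFACE

Orientations are given as [roll, pitch, yaw] about the fixed x, y, z axes, in that order (R = Rz(yaw) Ry(pitch) Rx(roll)).
In Python, from plant import ctrl gives the robot as it stands.
- The arm moves only by the tool apply_moves, never from a script. Its argument "targets" is a list of rows, each an object with "travel": the shift along the tool's x, y, z in mm, a list of three; "roll": the turn about the tool's z in degrees; "jaw": the finger opening in mm, from 0 to 87.6. In form: [{"travel": [tx, ty, tz], "roll": roll, "jaw": jaw}, ...]. A call has 1 to 10 rows; each row shifts and turns the commanded pose from where the row before left it, along the tool's axes as they then stand; what a row does not reach is not made up. A row lasts 1/10 s, in which the tool goes at most 50 mm and 8.59 degrees, less where a joint would pass 70% of its speed; a pose out of reach is approached as far as the arm can. A call with a gripper value outside its range is refused whole. The fingers move at their own pace and stop on an object; the grip force is fixed at half the most. Time passes only in rows, so rows that do not move let the fingers close. It gives the time, the measured TCP pose, the force, the opening and the grip force at its end, in the units of the state.
- ctrl.get_obs(): the state, without advancing time (a new reading comes with each control period).
- ctrl.snapshot(name): name is "scene" or "top" or "wrist"; returns the picture (480x640x3 uint8, red, green, blue); there is no depth.
- ctrl.calibration(name): a dict with "K" (3x3 intrinsics, pixels), "dist_coeffs" ([k1, k2, p1, p2, k3] as OpenCV has them; the pictures are not rectified), "extrinsics" (4x4, takes a point from camera to world coordinates); the wrist camera has in their place "hand_eye" (4x4, takes a point from camera to tool coordinates, whose origin is the TCP and whose axes are the flange's). Camera axes: x right, y down, z forward; pixel columns grow to the right and rows downward; lengths in m; the calibration is good to about 2 mm. A picture is of the moment at which its call begins: read the wrist's pose just before it. calibration takes no time and is no camera call.
- ctrl.close_job(): hands the job in; it is judged then, once.
The state is a dict: "clock": time; "joint_pos": joint angles; "qvel": joint speeds; "tau": joint torques, N m; "tool_pos": TCP position; "orientation": TCP orientation; "force": force on the tool from outside, world axes, zero at the start; "moment": the same for the moment, N m; "opening": finger opening in m; "gripper_force": force on a finger pad.
Only numpy, scipy, OpenCV 4.12 (cv2) and the standard library are available. Lean on these libraries where they do the work, as an engineer would, in place of code of your own. Each camera call takes 0.05 s, during which the arm holds its last target. There are 200 camera calls.

TASK

Move the four reagent bottles, one by one, from the steel storage rack to the white carrier of the analyser so that their order is reversed: the bottle next to the storage rack's black loop handle goes to the place farthest from the carrier's grey grip block, and so on, until the bottle farthest from the handle stands next to the grip block. Stand each bottle upright in the middle of its place, and never let one fall over.

Things in the scene. Friction and masses are not known exactly. Their poses are not given: they have to be found in the camera images.
- storage_rack: steel storage rack, holds the bottles at first, 70 x 302 mm, fixed. Four places in a row at its own y = -99, -33, +33, +99 mm, x = 0, between dividers 3 mm thick, tops 29 mm above the worktop; front and back open. Floor 8 mm up, plus a round black pad 2 mm thick in each place. Black loop handle at its -y end (y = -150, 50 mm tall), next to place -99. Origin on the worktop under the row's middle, z up.
- carrier: white plastic carrier, empty at first, 70 x 302 mm, fixed. Four places in a row at its own y = -99, -33, +33, +99 mm, x = 0, between dividers 3 mm thick, tops 29 mm above the worktop; front and back open. Floor 8 mm up, plus a round black pad 2 mm thick in each place. Grey grip block at its -y end (y = -153, 45 mm tall), next to place -99. Origin on the worktop under the row's middle, z up.
- bottle_1: round reagent bottle, 45 mm wide, 78 mm tall, amber, white cap, about 125 g; body with shoulder 67 mm tall, straight in its lower half: grip it there, about 40 % of the total height up, from above, fingers in front of and behind the rack. Origin at the centre of its underside, z up. Starts upright in any place of the storage rack (underside 10 mm above the worktop), any yaw.
- bottle_2: round reagent bottle, 45 mm wide, 78 mm tall, amber, blue cap, about 125 g; body with shoulder 67 mm tall, straight in its lower half: grip it there, about 40 % of the total height up, from above, fingers in front of and behind the rack. Origin at the centre of its underside, z up. Starts upright in any place of the storage rack (underside 10 mm above the worktop), any yaw.
- bottle_3: round reagent bottle, 36 mm wide, 64 mm tall, white, red cap, about 80 g; body with shoulder 55 mm tall, straight in its lower half: grip it there, about 40 % of the total height up, from above, fingers in front of and behind the rack. Origin at the centre of its underside, z up. Starts upright in any place of the storage rack (underside 10 mm above the worktop), any yaw.
- bottle_4: round reagent bottle, 32 mm wide, 58 mm tall, white, green cap, about 66 g; body with shoulder 50 mm tall, straight in its lower half: grip it there, about 40 % of the total height up, from above, fingers in front of and behind the rack. Origin at the centre of its underside, z up. Starts upright in any place of the storage rack (underside 10 mm above the worktop), any yaw.
- pad_1: round black rubber pad, 50 mm wide, 2 mm thick, fixed in the storage rack: the one on which bottle_1 stands at the start; it stays there, so it marks the place that the bottle came from. Origin at the centre of its underside.
- pad_2: round black rubber pad, 50 mm wide, 2 mm thick, fixed in the storage rack: the one on which bottle_2 stands at the start; it stays there, so it marks the place that the bottle came from. Origin at the centre of its underside.
- pad_3: round black rubber pad, 50 mm wide, 2 mm thick, fixed in the storage rack: the one on which bottle_3 stands at the start; it stays there, so it marks the place that the bottle came from. Origin at the centre of its underside.
- pad_4: round black rubber pad, 50 mm wide, 2 mm thick, fixed in the storage rack: the one on which bottle_4 stands at the start; it stays there, so it marks the place that the bottle came from. Origin at the centre of its underside.

How it is judged (in metres and radians):
At the end, for the whole second after the job is handed in: each bottle stands upright (within 0.1 rad) at rest on the pad of its place in the carrier, within 15 mm of its centre each way; the bottle that stood at y in the storage rack's frame stands at -y in the carrier's frame (-99 to +99 mm, and so on) (((y of pad_1 in the frame of storage_rack between -0.119 and -0.079 m and y of bottle_1 in the frame of carrier between 0.084 and 0.114 m) or (y of pad_1 in the frame of storage_rack between -0.053 and -0.013 m and y of bottle_1 in the frame of carrier between 0.018 and 0.048 m) or (y of pad_1 in the frame of storage_rack between 0.013 and 0.053 m and y of bottle_1 in the frame of carrier between -0.048 and -0.018 m) or (y of pad_1 in the frame of storage_rack between 0.079 and 0.119 m and y of bottle_1 in the frame of carrier between -0.114 and -0.084 m)) and x of bottle_1 in the frame of carrier between -0.015 and 0.015 m and z of bottle_1 in the frame of carrier between 0.006 and 0.014 m and angle between each of bottle_1, bottle_2, bottle_3, bottle_4's own z axis and vertical below 0.1 rad and linear speed of each of bottle_1, bottle_2, bottle_3, bottle_4 below 0.02 m/s and ((y of pad_2 in the frame of storage_rack between -0.119 and -0.079 m and y of bottle_2 in the frame of carrier between 0.084 and 0.114 m) or (y of pad_2 in the frame of storage_rack between -0.053 and -0.013 m and y of bottle_2 in the frame of carrier between 0.018 and 0.048 m) or (y of pad_2 in the frame of storage_rack between 0.013 and 0.053 m and y of bottle_2 in the frame of carrier between -0.048 and -0.018 m) or (y of pad_2 in the frame of storage_rack between 0.079 and 0.119 m and y of bottle_2 in the frame of carrier between -0.114 and -0.084 m)) and x of bottle_2 in the frame of carrier between -0.015 and 0.015 m and z of bottle_2 in the frame of carrier between 0.006 and 0.014 m and ((y of pad_3 in the frame of storage_rack between -0.119 and -0.079 m and y of bottle_3 in the frame of carrier between 0.084 and 0.114 m) or (y of pad_3 in the frame of storage_rack between -0.053 and -0.013 m and y of bottle_3 in the frame of carrier between 0.018 and 0.048 m) or (y of pad_3 in the frame of storage_rack between 0.013 and 0.053 m and y of bottle_3 in the frame of carrier between -0.048 and -0.018 m) or (y of pad_3 in the frame of storage_rack between 0.079 and 0.119 m and y of bottle_3 in the frame of carrier between -0.114 and -0.084 m)) and x of bottle_3 in the frame of carrier between -0.015 and 0.015 m and z of bottle_3 in the frame of carrier between 0.006 and 0.014 m and ((y of pad_4 in the frame of storage_rack between -0.119 and -0.079 m and y of bottle_4 in the frame of carrier between 0.084 and 0.114 m) or (y of pad_4 in the frame of storage_rack between -0.053 and -0.013 m and y of bottle_4 in the frame of carrier between 0.018 and 0.048 m) or (y of pad_4 in the frame of storage_rack between 0.013 and 0.053 m and y of bottle_4 in the frame of carrier between -0.048 and -0.018 m) or (y of pad_4 in the frame of storage_rack between 0.079 and 0.119 m and y of bottle_4 in the frame of carrier between -0.114 and -0.084 m)) and x of bottle_4 in the frame of carrier between -0.015 and 0.015 m and z of bottle_4 in the frame of carrier between 0.006 and 0.014 m); the robot touches nothing.
It fails at once if a bottle falls over (tilts by more than 0.6 rad) (angle between any of bottle_1, bottle_2, bottle_3, bottle_4's own z axis and vertical above 0.6 rad).
It also fails if it takes over 122 s, if anything falls off the work surface, if the arm or the gripper's body presses on something with over 40 N, if the wrist force passes 120 N, or if a joint passes its speed limit or range.

## Working session

There is one attempt and no reset: what is moved stays moved. The work goes in short steps, Python scripts to look and compute and a tool call to move; the robot and the scene stay as the last step left them, time stands still between calls to the robot, and variables do not carry over. Pictures are saved under pics/ and viewed, at most 14 in all, crops included, and the job is handed in when it is done.

Besides the shell and the picture viewer there is one more tool, called after "Call:" by a JSON object that holds its "op" and its "data", one argument or row to a line. apply_moves: Moves the arm, as the interface text tells. Its arguments: {"type":"object","properties":{"targets":{"type":"array","items":{"type":"object","properties":{"travel":{"type":"array","items":{"type":"number"}},"roll":{"type":"number"},"jaw":{"type":"number"}}}}},"required":["targets"]}

```bash
mkdir -p pics
python3 - <<'E'
from plant import ctrl
import cv2
o=ctrl.get_obs();print({k:o[k] for k in("clock","tool_pos","orientation","opening","force")})
for n in("top","scene"):
    cv2.imwrite(f"pics/{n}0.png",ctrl.snapshot(n)[:,:,::-1])
for n in("top","scene","wrist"):print(n,ctrl.calibration(n))
E
```

```text
{'clock': 0.0, 'tool_pos': array([0.24883795, 0.6269452 , 0.22723226]), 'orientation': array([ 1.79906771e+02, -7.45089062e-03, -2.16542622e+01]), 'opening': 0.08795529694626404, 'force': array([-0.07372221, -0.28795222, -0.45921361])}
top {'K': array([[556.83706053,   0.        , 318.1417964 ],
       [  0.        , 556.83706053, 238.58209876],
       [  0.        ,   0.        ,   1.        ]]), 'dist_coeffs': array([0.03991506, 0.        , 0.        , 0.        , 0.        ]), 'extrinsics': array([[ 0.00516935, -0.9801772 ,  0.19805538,  0.29388253],
       [-0.99993384, -0.00710189, -0.0090485 ,  0.02658316],
       [ 0.01027571, -0.1979955 , -0.98014907,  1.15222487],
       [ 0.        ,  0.        ,  0.        ,  1.        ]])}
scene {'K': array([[572.12851939,   0.        , 322.74671298],
       [  0.        , 572.12851939, 240.37034669],
       [  0.        ,   0.        ,   1.        ]]), 'dist_coeffs': array([-0.06380589,  0.        ,  0.        ,  0.        ,  0.        ]), 'extrinsics': array([[ 0.80819865, -0.32535327,  0.49087695, -0.13417828],
       [-0.58848116, -0.41437568,  0.69424975, -0.88970472],
       [-0.02246896, -0.84996355, -0.52636214,  0.73841842],
       [ 0.        ,  0.        ,  0.        ,  1.        ]])}
wrist {'K': array([[371.1234983 ,   0.        , 316.36643035],
       [  0.        , 371.1234983 , 240.75083615],
       [  0.        ,   0.        ,   1.        ]]), 'dist_coeffs': array([-0.04158246,  0.        ,  0.        ,  0.        ,  0.        ]), 'hand_eye': array([[ 4.86257440e-04, -9.58462768e-01, -2.85217262e-01,
         7.66986198e-02],
       [ 9.99999853e-01,  5.34624631e-04, -9.17210769e-05,
         1.13230857e-03],
       [ 2.40395410e-04, -2.85217175e-01,  9.58462887e-01,
        -1.57184051e-01],
       [ 0.00000000e+00,  0.00000000e+00,  0.00000000e+00,
         1.00000000e+00]])}
```

View pics/top0.png

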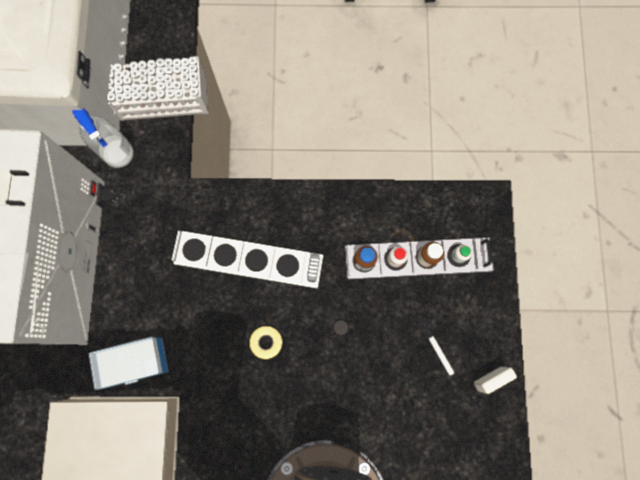

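View pics/scene0.png

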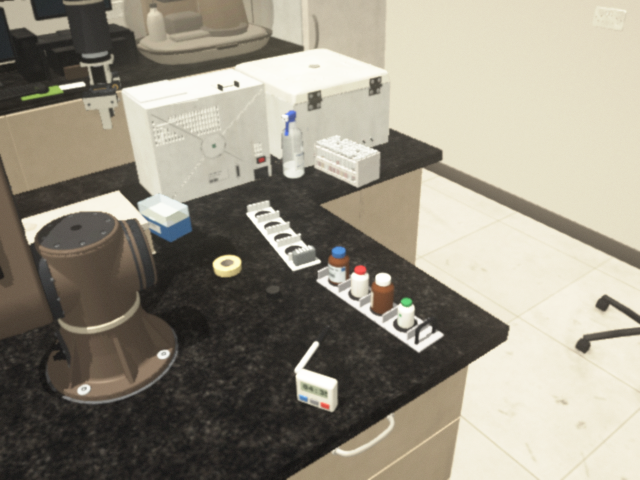

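The top view shows the carrier with its pads at about (194,249) to (288,265) and the grip block at (314,267). The rack runs from (347,260) to the handle at (487,252). From the handle the caps are green, white, red, blue, so blue goes next to the grip block. I'll enlarge both.

Run:
```python
import cv2,numpy as np
im=cv2.imread("pics/top0.png")
f=lambda x,y:cv2.resize(im[y:y+70,x:x+170],None,fx=4,fy=4,interpolation=cv2.INTER_CUBIC)
cv2.imwrite("pics/crop0.png",np.vstack([f(165,222),f(335,222)]))
```

```text
(no output)
```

View pics/crop0.png

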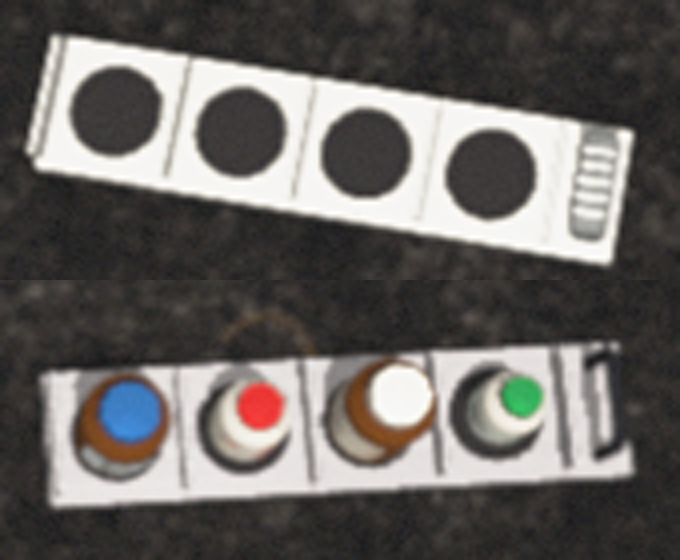

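```bash
cat > h.py <<'E'
import numpy as np,cv2
from plant import ctrl
def to_world(name,px,z,T=None):
    c=ctrl.calibration(name); T=c["extrinsics"] if T is None else T
    n=cv2.undistortPoints(np.array(px,float).reshape(-1,1,2),c["K"],c["dist_coeffs"]).reshape(-1,2)
    d=np.c_[n,np.ones(len(n))]@T[:3,:3].T; o=T[:3,3]
    s=(np.asarray(z)-o[2])/d[:,2]; return o+d*np.reshape(s,(-1,1))
E
python3 - <<'E'
from h import *
np.set_printoptions(precision=4,suppress=True)
cr=lambda p,x:(np.array(p,float)+.5)/4-.5+[x,222]
def row(P,s):
    # fit P = c + s*u
    c=P.mean(0);u=((P-c)*s[:,None]).sum(0)/(s@s);print("centre",c,"len",np.linalg.norm(u),"yaw of +y dir",np.degrees(np.arctan2(u[1],u[0])),"resid",(P-c-s[:,None]*u).round(4).tolist())
s=np.array([99,33,-33,-99])/1000
C=to_world("top",cr([(116,111),(240,131.5),(366,152.5),(491,174)],165),.010)[:,:2];print(C);row(C,s)
B=to_world("top",cr([(129,131),(260,126),(401,116),(521,117)],335),[.088,.074,.088,.068])[:,:2];print(B);row(B,s)
R=to_world("top",cr([(41,93),(53,227),(633,194),(617,65)],335),.008)[:,:2];print(R,R.mean(0),np.linalg.norm(R-np.roll(R,1,0),axis=1))
E
```

```text
[[0.5    0.2744]
 [0.4896 0.2099]
 [0.479  0.1444]
 [0.4681 0.0795]]
centre [0.4842 0.177 ] len 0.9982157118109968 yaw of +y dir 80.73519757049961 resid [[-0.0001, -0.0002], [0.0001, 0.0003], [0.0001, -0.0001], [-0.0001, -0.0]]
[[ 0.4784 -0.0779]
 [ 0.4837 -0.1438]
 [ 0.4867 -0.2101]
 [ 0.4903 -0.2738]]
centre [ 0.4848 -0.1764] len 0.9923051647092527 yaw of +y dir 93.38775147614402 resid [[-0.0006, 0.0004], [0.0009, -0.0001], [0.0, -0.001], [-0.0003, 0.0007]]
[[ 0.5121 -0.04  ]
 [ 0.4416 -0.0459]
 [ 0.4611 -0.3463]
 [ 0.5292 -0.3418]] [ 0.486  -0.1935] [0.3023 0.0707 0.301  0.0683]
```

The fits agree with the given place spacing to within 1 mm. The carrier's +y axis lies at 80.7° and the rack's at 93.4°. The tool yaw should be -86.6° at the rack and -99.3° at the carrier, so I'll turn first.

Call:
{"op": "apply_moves", "data": {
  "targets": [
    {"travel": [0,0,0],"roll": 8.1,"jaw": 87},
    {"travel": [0,0,0],"roll": 8.1,"jaw": 87},
    {"travel": [0,0,0],"roll": 8.1,"jaw": 87},
    {"travel": [0,0,0],"roll": 8.1,"jaw": 87},
    {"travel": [0,0,0],"roll": 8.1,"jaw": 87},
    {"travel": [0,0,0],"roll": 8.1,"jaw": 87},
    {"travel": [0,0,0],"roll": 8.1,"jaw": 87},
    {"travel": [0,0,0],"roll": 8.2,"jaw": 87},
    {"travel": [0,0,0],"roll": 0,"jaw": 87}
  ]
}}

```text
clock: 1.0
tool_pos: [0.2341, 0.6438, 0.2319]
orientation: [179.5, 1.7, -85.9]
force: [-61.9, 38.0, 11.2]
opening: 0.0864
gripper_force: 31.2
```

```bash
cat >> h.py <<'E'
from scipy.spatial.transform import Rotation as Ro
def place(c,yawy,y):
    a=np.radians(yawy); return np.array([c[0]+y*np.cos(a),c[1]+y*np.sin(a)])
rack=lambda y:place((.4848,-.1764),93.4,y)
carr=lambda y:place((.4842,.1770),80.74,y)
def go(xy,z,yaw):
    """travel (tool axes, mm) and roll from here to the world pose; turn is taken LAST"""
    o=ctrl.get_obs(); R=Ro.from_euler("xyz",o["orientation"],degrees=True)
    d=np.r_[xy,z]-o["tool_pos"]
    print("t",o["clock"],"pos",o["tool_pos"].round(4),"ori",np.round(o["orientation"],2),"q",np.round(o["joint_pos"],0),"travel",(R.inv().apply(d)*1000).round(1),"roll",round(-(yaw-o["orientation"][2]),2))
E
python3 -c "
from h import *
go(rack(-.099),.16,-86.6)"
```

```text
t 1.0 pos [0.2341 0.6438 0.2319] ori [179.48   1.73 -85.92] q [ 86.  21.   1.  -1. -69. -81.] travel [ 936.7 -190.9   41.9] roll 0.68
```

The turned gripper has met something, with about 70 N on the tool, so I'll turn straight back along the same path.

Call:
{"op": "apply_moves", "data": {
  "targets": [
    {"travel": [0,0,0],"roll": -8.5,"jaw": 87},
    {"travel": [0,0,0],"roll": -8.5,"jaw": 87},
    {"travel": [0,0,0],"roll": -8.5,"jaw": 87},
    {"travel": [0,0,0],"roll": -8.5,"jaw": 87},
    {"travel": [0,0,0],"roll": 0,"jaw": 87}
  ]
}}

```text
clock: 1.5
tool_pos: [0.2441, 0.6252, 0.2305]
orientation: [179.7, 0.1, -52.1]
force: [-31.7, -15.0, 19.7]
opening: 0.0865
gripper_force: 15.5
```

Run:
```python
from h import *
go(rack(-.099),.16,-86.6)
print(ctrl.get_obs()["force"])
a=cv2.resize(ctrl.snapshot("scene")[:,:,::-1],(480,360)); b=cv2.resize(ctrl.snapshot("wrist")[:,:,::-1],(320,240)); c=cv2.resize(ctrl.snapshot("top")[:,:,::-1],(320,240))
cv2.imwrite("pics/stuck.png",np.hstack([a,np.vstack([b,c])[:360]]) if 0 else np.hstack([a,cv2.copyMakeBorder(np.vstack([b,c]),0,0,0,0,0)[:480][60:420]]))
```

```text
t 1.5 pos [0.2441 0.6252 0.2305] ori [ 1.7972e+02  1.0000e-01 -5.2080e+01] q [ 85.  20.   1.  -0. -71. -47.] travel [862.  358.5  70.7] roll 34.52
[-31.65758085 -14.97548763  19.66577474]
```

View pics/stuck.png

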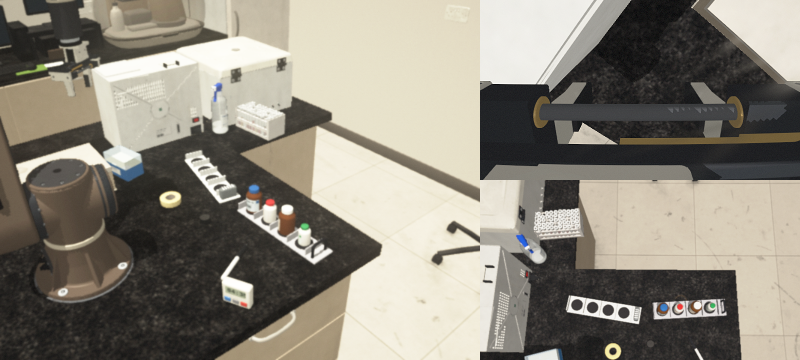

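The wrist view shows the gripper in a gap between the analyser on the left and the beige box on the right. The gap leads up in the picture, towards the racks. I'll turn back fully to the start yaw before leaving it.

Call:
{"op": "apply_moves", "data": {
  "targets": [
    {"travel": [0,0,0],"roll": -8.5,"jaw": 87},
    {"travel": [0,0,0],"roll": -8.5,"jaw": 87},
    {"travel": [0,0,0],"roll": -8.5,"jaw": 87},
    {"travel": [0,0,0],"roll": -5.4,"jaw": 87},
    {"travel": [0,0,0],"roll": 0,"jaw": 87}
  ]
}}

```text
clock: 2.15
tool_pos: [0.2489, 0.6272, 0.2277]
orientation: [180.0, -0.0, -21.6]
force: [-0.0, 0.2, -0.4]
opening: 0.0868
gripper_force: 0.0
```

Run:
```python
from h import *
go(rack(-.099),.16,-86.6)
print(ctrl.get_obs()["force"])
px=[(140,345),(100,345),(95,130),(180,397),(92,200),(45,400)]
for z in (.1,.2,.3): print(z,to_world("top",px,z)[:,:2].round(3).tolist())
b=ctrl.snapshot("wrist")[:,:,::-1];cv2.imwrite("pics/w1.png",cv2.resize(b,(480,360)))
```

```text
t 2.15 pos [0.2489 0.6272 0.2277] ori [179.95  -0.   -21.57] q [ 85.  21.   1.  -0. -70. -16.] travel [556.6 750.2  68.3] roll 65.03
[-0.03427625  0.15669982 -0.43234208]
0.1 [[0.304, 0.344], [0.304, 0.416], [0.723, 0.46], [0.212, 0.265], [0.579, 0.455], [0.208, 0.505]]
0.2 [[0.303, 0.314], [0.303, 0.379], [0.682, 0.419], [0.22, 0.243], [0.552, 0.414], [0.216, 0.459]]
0.3 [[0.302, 0.283], [0.302, 0.342], [0.641, 0.378], [0.228, 0.22], [0.525, 0.373], [0.224, 0.414]]
```

View pics/w1.png

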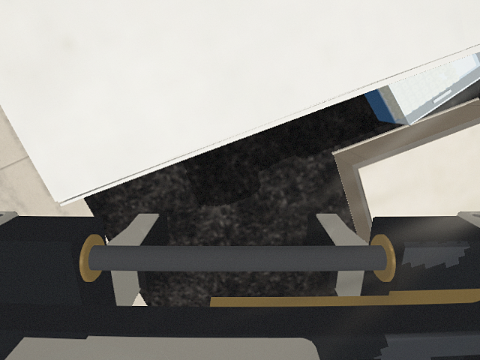

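Free again, with zero force. I'll rise straight up over the furniture before turning or travelling.

Call:
{"op": "apply_moves", "data": {
  "targets": [
    {"travel": [0,0,-25],"roll": 0,"jaw": 87},
    {"travel": [0,0,-25],"roll": 0,"jaw": 87},
    {"travel": [0,0,-25],"roll": 0,"jaw": 87},
    {"travel": [0,0,-25],"roll": 0,"jaw": 87},
    {"travel": [0,0,-25],"roll": 0,"jaw": 87},
    {"travel": [0,0,-25],"roll": 0,"jaw": 87},
    {"travel": [0,0,-25],"roll": 0,"jaw": 87},
    {"travel": [0,0,-25],"roll": 0,"jaw": 87},
    {"travel": [0,0,0],"roll": 0,"jaw": 87}
  ]
}}

```text
clock: 3.1
tool_pos: [0.2496, 0.6281, 0.4321]
orientation: [-179.7, 0.0, -21.8]
force: [0.3, 0.9, 0.1]
opening: 0.087
gripper_force: 0.0
```

Run:
```python
from h import *
go((.45,.2),.40,-86.6)
print(ctrl.get_obs()["force"])
b=ctrl.snapshot("wrist")[:,:,::-1];b=cv2.resize(b,(400,300));a=cv2.resize(ctrl.snapshot("scene")[:,:,::-1],(400,300))
cv2.imwrite("pics/w2.png",np.hstack([a,b]))
```

```text
t 3.1 pos [0.2496 0.6281 0.4321] ori [-1.7968e+02  2.0000e-02 -2.1830e+01] q [ 85.  18.  22.   0. -94. -17.] travel [345.2 323.   30.2] roll 64.77
[0.25130566 0.86404082 0.1009886 ]
```

View pics/w2.png

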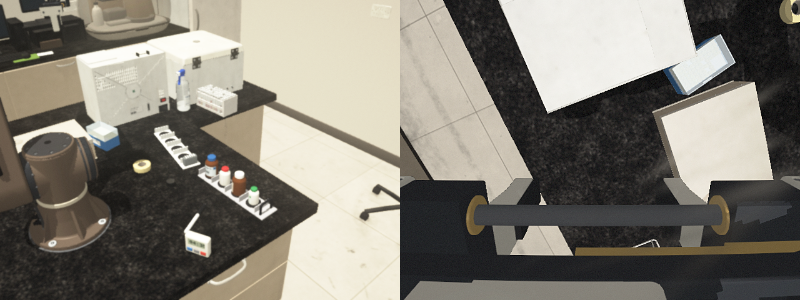

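Run:
```python
from h import *
print(to_world("scene",[(271,163),(148,196)],0.)[:,:2])
for z in (.2,.25,.3,.35,.4): print(z,to_world("scene",[(263,76),(125,92)],z)[:,:2].round(3).tolist())
```

```text
[[0.69905134 0.56064182]
 [0.30228914 0.58920508]]
0.2 [[0.833, 0.805], [0.401, 0.95]]
0.25 [[0.743, 0.647], [0.351, 0.779]]
0.3 [[0.653, 0.49], [0.301, 0.608]]
0.35 [[0.564, 0.333], [0.252, 0.437]]
0.4 [[0.474, 0.175], [0.202, 0.266]]
```

The analyser is about 0.29 m tall and the fingertips are at 0.41 m, so the way is clear.

Call:
{"op": "apply_moves", "data": {
  "targets": [
    {"travel": [34,32,0],"roll": 0,"jaw": 87},
    {"travel": [34,32,0],"roll": 0,"jaw": 87},
    {"travel": [34,32,0],"roll": 0,"jaw": 87},
    {"travel": [34,32,0],"roll": 0,"jaw": 87},
    {"travel": [34,32,0],"roll": 0,"jaw": 87},
    {"travel": [34,32,0],"roll": 0,"jaw": 87},
    {"travel": [34,32,0],"roll": 0,"jaw": 87},
    {"travel": [34,32,0],"roll": 0,"jaw": 87},
    {"travel": [34,32,0],"roll": 0,"jaw": 87},
    {"travel": [34,32,0],"roll": 0,"jaw": 87}
  ]
}}

```text
clock: 4.2
tool_pos: [0.4469, 0.2025, 0.4271]
orientation: [179.9, 0.0, -21.7]
force: [0.2, 0.6, 1.0]
opening: 0.0869
gripper_force: 0.0
```

Call:
{"op": "apply_moves", "data": {
  "targets": [
    {"travel": [0,0,0],"roll": 8.1,"jaw": 87},
    {"travel": [0,0,0],"roll": 8.1,"jaw": 87},
    {"travel": [0,0,0],"roll": 8.1,"jaw": 87},
    {"travel": [0,0,0],"roll": 8.1,"jaw": 87},
    {"travel": [0,0,0],"roll": 8.1,"jaw": 87},
    {"travel": [0,0,0],"roll": 8.1,"jaw": 87},
    {"travel": [0,0,0],"roll": 8.1,"jaw": 87},
    {"travel": [0,0,0],"roll": 8.1,"jaw": 87},
    {"travel": [0,0,0],"roll": 0,"jaw": 87}
  ]
}}

```text
clock: 5.1
tool_pos: [0.4466, 0.2043, 0.4269]
orientation: [179.9, -0.1, -86.6]
force: [-0.6, 0.4, -0.0]
opening: 0.0868
gripper_force: 0.0
```

```bash
python3 -c "
from h import *
go(rack(-.099),.16,-86.6)"
```

```text
t 5.1 pos [0.4466 0.2043 0.4269] ori [ 1.799e+02 -6.000e-02 -8.665e+01] q [ 48.  -1.  -1.  -0. -91. -44.] travel [481.  -16.4 267.4] roll -0.05
```

Call:
{"op": "apply_moves", "data": {
  "targets": [
    {"travel": [48.1,-1.6,15],"roll": 0,"jaw": 87},
    {"travel": [48.1,-1.6,15],"roll": 0,"jaw": 87},
    {"travel": [47,-1.6,15],"roll": 0,"jaw": 87},
    {"travel": [47,-1.6,15],"roll": 0,"jaw": 87},
    {"travel": [47,-1.6,15],"roll": 0,"jaw": 87},
    {"travel": [47,-1.6,15],"roll": 0,"jaw": 87},
    {"travel": [47,-1.6,15],"roll": 0,"jaw": 87},
    {"travel": [47,-1.6,15],"roll": 0,"jaw": 87},
    {"travel": [47,-1.6,15],"roll": 0,"jaw": 87},
    {"travel": [47,-1.6,15],"roll": 0,"jaw": 87}
  ]
}}

```text
clock: 6.1
tool_pos: [0.4915, -0.2669, 0.2771]
orientation: [180.0, 0.0, -86.2]
force: [1.0, 0.3, 0.7]
opening: 0.0869
gripper_force: 0.0
```

Run:
```python
from h import *
go(rack(-.099),.16,-86.6)
o=ctrl.get_obs();T=np.eye(4);T[:3,:3]=Ro.from_euler("xyz",o["orientation"],degrees=True).as_matrix();T[:3,3]=o["tool_pos"]
b=ctrl.snapshot("wrist")[:,:,::-1];cv2.imwrite("pics/w3.png",b)
C=ctrl.calibration("wrist");W=T@C["hand_eye"];np.save("W3.npy",W);Wi=np.linalg.inv(W)
pts=np.array([[*rack(y),z] for y,z in((.099,.088),(.033,.074),(-.033,.088),(-.099,.068))])
print(cv2.projectPoints(pts,cv2.Rodrigues(Wi[:3,:3])[0],Wi[:3,3],C["K"],C["dist_coeffs"])[0].reshape(-1,2).round(0))
```

```text
t 6.1 pos [ 0.4915 -0.2669  0.2771] ori [ 1.7996e+02  2.0000e-02 -8.6230e+01] q [ -8.   8. -10.  -0. -72.  12.] travel [  8.3   1.3 117.1] roll 0.37
[[316. 383.]
 [316. 324.]
 [316. 272.]
 [317. 203.]]
```

View pics/w3.png

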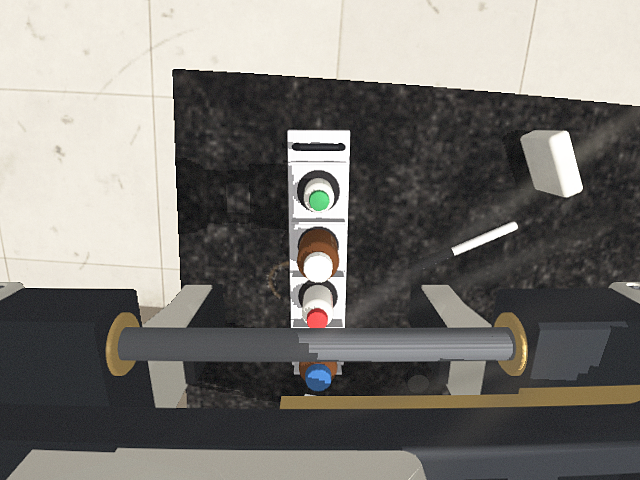

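The wrist picture shows the caps at green (319,200), white (318,267), red (317,319) and blue (318,378), within 2 to 5 px of prediction while the arm was still settling. I'll go down to a hover above the green cap and check again.

Call:
{"op": "apply_moves", "data": {
  "targets": [
    {"travel": [0,1,25],"roll": 0.3,"jaw": 87},
    {"travel": [0,0,25],"roll": 0,"jaw": 87},
    {"travel": [0,0,25],"roll": 0,"jaw": 87},
    {"travel": [0,0,25],"roll": 0,"jaw": 87},
    {"travel": [0,0,0],"roll": 0,"jaw": 87},
    {"travel": [0,0,0],"roll": 0,"jaw": 87}
  ]
}}

```text
clock: 6.75
tool_pos: [0.4909, -0.2651, 0.1784]
orientation: [179.9, -0.0, -86.6]
force: [0.7, -1.3, 0.6]
opening: 0.087
gripper_force: 0.0
```

Run:
```python
from h import *
go(rack(-.099),.038,-86.6)
o=ctrl.get_obs();T=np.eye(4);T[:3,:3]=Ro.from_euler("xyz",o["orientation"],degrees=True).as_matrix();T[:3,3]=o["tool_pos"]
b=ctrl.snapshot("wrist")[:,:,::-1]
C=ctrl.calibration("wrist");W=T@C["hand_eye"];Wi=np.linalg.inv(W)
h=cv2.cvtColor(b.copy(),cv2.COLOR_BGR2HSV);m=((h[...,0]>50)&(h[...,0]<85)&(h[...,1]>120)&(h[...,2]>50)).astype('uint8')
n,_,s,c=cv2.connectedComponentsWithStats(m);i=1+s[1:,4].argmax();print(s[i],c[i],to_world("wrist",[c[i]],.068,W),rack(-.099))
```

```text
t 6.75 pos [ 0.4909 -0.2651  0.1784] ori [ 1.7992e+02 -1.0000e-02 -8.6630e+01] q [ -8.  12. -18.   0. -60.  12.] travel [ 10.1   0.7 140.4] roll -0.03
[306 208  26  28 577] [318.59445407 221.43847487] [[ 0.48897054 -0.27850142  0.068     ]] [ 0.49067133 -0.27522574]
```

Call:
{"op": "apply_moves", "data": {
  "targets": [
    {"travel": [11.5,1,0],"roll": 0,"jaw": 87},
    {"travel": [0,0,30],"roll": 0,"jaw": 87},
    {"travel": [0,0,30],"roll": 0,"jaw": 87},
    {"travel": [0,0,30],"roll": 0,"jaw": 87},
    {"travel": [0,0,25],"roll": 0,"jaw": 87},
    {"travel": [0,0,15],"roll": 0,"jaw": 87},
    {"travel": [0,0,10],"roll": 0,"jaw": 87},
    {"travel": [0,0,0],"roll": 0,"jaw": 87}
  ]
}}

```text
clock: 7.6
tool_pos: [0.4907, -0.2769, 0.038]
orientation: [180.0, 0.0, -86.7]
force: [-0.2, -0.2, 0.8]
opening: 0.087
gripper_force: 0.0
```

Call:
{"op": "apply_moves", "data": {
  "targets": [
    {"travel": [0,0,0],"roll": 0,"jaw": 20},
    {"travel": [0,0,0],"roll": 0,"jaw": 20},
    {"travel": [0,0,0],"roll": 0,"jaw": 20},
    {"travel": [0,0,0],"roll": 0,"jaw": 20},
    {"travel": [0,0,0],"roll": 0,"jaw": 20},
    {"travel": [0,0,0],"roll": 0,"jaw": 20},
    {"travel": [0,0,0],"roll": 0,"jaw": 20},
    {"travel": [0,0,0],"roll": 0,"jaw": 20}
  ]
}}

```text
clock: 8.4
tool_pos: [0.4907, -0.2766, 0.0384]
orientation: [180.0, 0.0, -86.7]
force: [-0.9, 0.4, 1.8]
opening: 0.0304
gripper_force: 30.0
```

Gripped: opening 30 mm, force 30 N. Now I'll lift it.

Call:
{"op": "apply_moves", "data": {
  "targets": [
    {"travel": [0,0,-5],"roll": 0,"jaw": 20},
    {"travel": [0,0,-15],"roll": 0,"jaw": 20},
    {"travel": [0,0,-25],"roll": 0,"jaw": 20},
    {"travel": [0,0,-25],"roll": 0,"jaw": 20},
    {"travel": [0,0,-25],"roll": 0,"jaw": 20},
    {"travel": [0,0,-20],"roll": 0,"jaw": 20},
    {"travel": [0,0,-10],"roll": 0,"jaw": 20},
    {"travel": [-15,0,0],"roll": 0,"jaw": 20},
    {"travel": [-25,0,0],"roll": 0,"jaw": 20},
    {"travel": [-35,0,0],"roll": 0,"jaw": 20}
  ]
}}

```text
clock: 9.4
tool_pos: [0.4856, -0.201, 0.1621]
orientation: [179.9, 0.0, -86.9]
force: [0.9, -0.0, -1.0]
opening: 0.0303
gripper_force: 30.0
```

Call:
{"op": "apply_moves", "data": {
  "targets": [
    {"travel": [-40,0,0],"roll": 0,"jaw": 20},
    {"travel": [-40,0,0],"roll": 0,"jaw": 20},
    {"travel": [-40,0,0],"roll": 0,"jaw": 20},
    {"travel": [-40,0,0],"roll": 0,"jaw": 20},
    {"travel": [-40,0,0],"roll": 0,"jaw": 20},
    {"travel": [-40,0,0],"roll": 0,"jaw": 20},
    {"travel": [-40,0,0],"roll": 0,"jaw": 20},
    {"travel": [-40,0,0],"roll": 0,"jaw": 20},
    {"travel": [-40,0,0],"roll": 0,"jaw": 20},
    {"travel": [-20,0,0],"roll": 0,"jaw": 20}
  ]
}}

```text
clock: 10.4
tool_pos: [0.4638, 0.1804, 0.1624]
orientation: [179.9, -0.0, -86.6]
force: [0.2, 0.7, -1.2]
opening: 0.0304
gripper_force: 30.0
```

Call:
{"op": "apply_moves", "data": {
  "targets": [
    {"travel": [-20,0,0],"roll": 2.6,"jaw": 20},
    {"travel": [-20,0,0],"roll": 5,"jaw": 20},
    {"travel": [0,0,0],"roll": 5,"jaw": 20},
    {"travel": [0,0,0],"roll": 0,"jaw": 20},
    {"travel": [0,0,0],"roll": 0,"jaw": 20}
  ]
}}

```text
clock: 10.9
tool_pos: [0.4628, 0.2174, 0.1626]
orientation: [179.9, -0.1, -99.2]
force: [-0.5, 0.0, -0.8]
opening: 0.0302
gripper_force: 30.0
```

Run:
```python
from h import *
go(carr(.099),.039,-99.26)
print(ctrl.get_obs()["opening"])
o=ctrl.get_obs();T=np.eye(4);T[:3,:3]=Ro.from_euler("xyz",o["orientation"],degrees=True).as_matrix();T[:3,3]=o["tool_pos"]
b=ctrl.snapshot("wrist")[:,:,::-1];cv2.imwrite("pics/w4.png",b)
C=ctrl.calibration("wrist");W=T@C["hand_eye"];np.save("W4.npy",W);Wi=np.linalg.inv(W)
pts=np.array([[*carr(y),.01] for y in(.099,.033,-.033,-.099)])
print(cv2.projectPoints(pts,cv2.Rodrigues(Wi[:3,:3])[0],Wi[:3,3],C["K"],C["dist_coeffs"])[0].reshape(-1,2).round(0))
```

```text
t 10.9 pos [0.4628 0.2174 0.1626] ori [ 1.7994e+02 -6.0000e-02 -9.9190e+01] q [ 47.   8. -25.  -0. -57. -56.] travel [-62.7 -27.8 123.5] roll 0.07
0.030242663075300928
[[285. 292.]
 [283. 221.]
 [281. 142.]
 [279.  53.]]
```

View pics/w4.png

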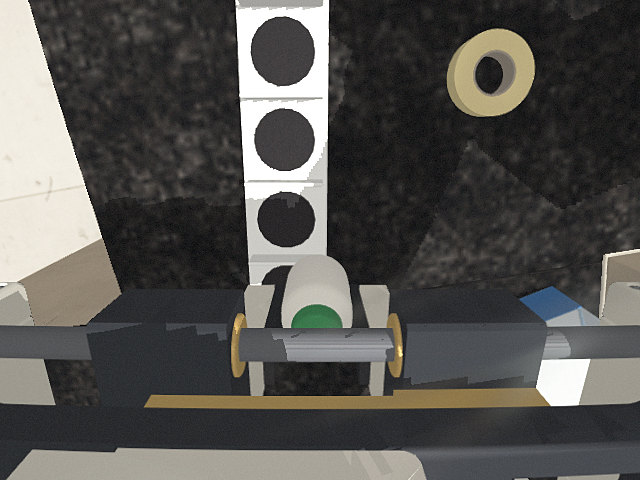

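The carrier pads appear at (286,219), (284,140) and (283,51), within 2 to 3 px of prediction, about 2 mm. I'll correct by half of that, then lower the bottle.

Call:
{"op": "apply_moves", "data": {
  "targets": [
    {"travel": [-15,-7,0],"roll": 0,"jaw": 20},
    {"travel": [-25,-10,0],"roll": 0,"jaw": 20},
    {"travel": [-17,-8,0],"roll": 0,"jaw": 20},
    {"travel": [-5,-2,0],"roll": 0,"jaw": 20},
    {"travel": [0,0,20],"roll": 0,"jaw": 20},
    {"travel": [0,0,30],"roll": 0,"jaw": 20},
    {"travel": [0,0,30],"roll": 0,"jaw": 20},
    {"travel": [0,0,20],"roll": 0,"jaw": 20},
    {"travel": [0,0,10],"roll": 0,"jaw": 20},
    {"travel": [0,0,0],"roll": 0,"jaw": 20}
  ]
}}

```text
clock: 11.95
tool_pos: [0.4998, 0.2736, 0.0522]
orientation: [179.9, -0.1, -99.3]
force: [-0.6, 0.3, -0.5]
opening: 0.0302
gripper_force: 30.0
```

```bash
python3 -c "
from h import *
go(carr(.099),.039,-99.26)"
```

```text
t 11.95 pos [0.4998 0.2736 0.0522] ori [ 1.7991e+02 -1.2000e-01 -9.9350e+01] q [ 48.  21. -25.  -0. -44. -58.] travel [-1.2 -0.2 13.2] roll -0.09
```

Call:
{"op": "apply_moves", "data": {
  "targets": [
    {"travel": [0,0.5,6],"roll": 0,"jaw": 20},
    {"travel": [0,0,4],"roll": 0,"jaw": 20},
    {"travel": [0,0,3],"roll": 0,"jaw": 20},
    {"travel": [0,0,0],"roll": 0,"jaw": 20},
    {"travel": [0,0,0],"roll": 0,"jaw": 34},
    {"travel": [0,0,0],"roll": 0,"jaw": 70},
    {"travel": [0,0,0],"roll": 0,"jaw": 87},
    {"travel": [0,0,0],"roll": 0,"jaw": 87},
    {"travel": [0,0,0],"roll": 0,"jaw": 87}
  ]
}}

```text
clock: 12.85
tool_pos: [0.4999, 0.2746, 0.0405]
orientation: [-180.0, 0.0, -99.3]
force: [0.2, -0.9, 0.7]
opening: 0.0605
gripper_force: 0.0
```

Call:
{"op": "apply_moves", "data": {
  "targets": [
    {"travel": [0,0,-10],"roll": 0,"jaw": 87},
    {"travel": [0,0,-30],"roll": 0,"jaw": 87},
    {"travel": [0,0,-40],"roll": 0,"jaw": 87},
    {"travel": [0,0,-40],"roll": 0,"jaw": 87},
    {"travel": [0,0,-10],"roll": 0,"jaw": 87},
    {"travel": [45,0,0],"roll": -6.3,"jaw": 87},
    {"travel": [45,0,0],"roll": -6.3,"jaw": 87},
    {"travel": [45,0,0],"roll": 0,"jaw": 87},
    {"travel": [45,0,0],"roll": 0,"jaw": 87},
    {"travel": [45,0,0],"roll": 0,"jaw": 87}
  ]
}}

```text
clock: 13.85
tool_pos: [0.4975, 0.0488, 0.1711]
orientation: [-180.0, 0.0, -86.7]
force: [1.2, -0.6, -0.4]
opening: 0.087
gripper_force: 0.0
```

Run:
```python
from h import *
go(rack(-.033),.17,-86.6)
im=ctrl.snapshot("top")[:,:,::-1];cv2.imwrite("pics/t1.png",cv2.resize(im[200:300,150:510],(720,200)))
```

```text
t 13.85 pos [0.4975 0.0488 0.1711] ori [-1.7995e+02  2.0000e-02 -8.6710e+01] q [ 28.   7. -26.   0. -57. -25.] travel [257.1  25.5   1. ] roll -0.11
```

View pics/t1.png

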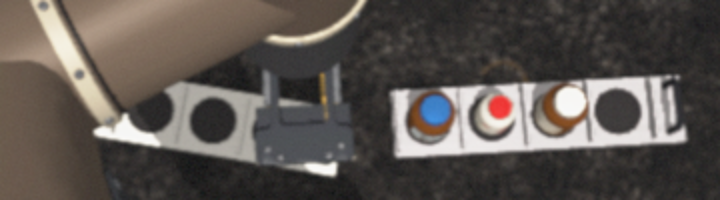

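The arm hides the placed bottle, but the rack bottles stand as before. Next is bottle_1 (white cap).

Call:
{"op": "apply_moves", "data": {
  "targets": [
    {"travel": [45,5,0],"roll": 0,"jaw": 87},
    {"travel": [45,5,0],"roll": 0,"jaw": 87},
    {"travel": [45,5,0],"roll": 0,"jaw": 87},
    {"travel": [45,5,0],"roll": 0,"jaw": 87},
    {"travel": [40,5,0],"roll": 0,"jaw": 87},
    {"travel": [30,1,0],"roll": 0,"jaw": 87},
    {"travel": [8,0,0],"roll": 0,"jaw": 87},
    {"travel": [0,0,0],"roll": 0,"jaw": 87},
    {"travel": [0,0,0],"roll": 0,"jaw": 87}
  ]
}}

```text
clock: 14.8
tool_pos: [0.4864, -0.2082, 0.1705]
orientation: [180.0, 0.0, -86.8]
force: [0.0, 0.3, -1.0]
opening: 0.0869
gripper_force: 0.0
```

```bash
python3 -c "
from h import *
go(rack(-.033),.048,-86.6)"
```

```text
t 14.8 pos [ 0.4864 -0.2082  0.1705] ori [ 1.800e+02  1.000e-02 -8.676e+01] q [ -2.  10. -22.  -0. -58.   5.] travel [  1.2  -0.3 122.5] roll -0.16
```

Call:
{"op": "apply_moves", "data": {
  "targets": [
    {"travel": [2.5,0,20],"roll": -0.2,"jaw": 87},
    {"travel": [0,0,30],"roll": 0,"jaw": 87},
    {"travel": [0,0,30],"roll": 0,"jaw": 87},
    {"travel": [0,0,25],"roll": 0,"jaw": 87},
    {"travel": [0,0,12],"roll": 0,"jaw": 87},
    {"travel": [0,0,5],"roll": 0,"jaw": 87},
    {"travel": [0,0,0],"roll": 0,"jaw": 87}
  ]
}}

```text
clock: 15.5
tool_pos: [0.487, -0.2106, 0.0486]
orientation: [180.0, -0.0, -86.5]
force: [0.0, 0.8, 0.5]
opening: 0.0868
gripper_force: 0.0
```

Call:
{"op": "apply_moves", "data": {
  "targets": [
    {"travel": [0,0,0],"roll": 0,"jaw": 30},
    {"travel": [0,0,0],"roll": 0,"jaw": 30},
    {"travel": [0,0,0],"roll": 0,"jaw": 30},
    {"travel": [0,0,0],"roll": 0,"jaw": 30},
    {"travel": [0,0,0],"roll": 0,"jaw": 30},
    {"travel": [0,0,0],"roll": 0,"jaw": 30},
    {"travel": [0,0,0],"roll": 0,"jaw": 30},
    {"travel": [0,0,0],"roll": 0,"jaw": 30}
  ]
}}

```text
clock: 16.3
tool_pos: [0.4866, -0.2112, 0.0485]
orientation: [180.0, -0.0, -86.5]
force: [-0.3, 0.4, 2.1]
opening: 0.0434
gripper_force: 30.0
```

Call:
{"op": "apply_moves", "data": {
  "targets": [
    {"travel": [0,0,-5],"roll": 0,"jaw": 30},
    {"travel": [0,0,-15],"roll": 0,"jaw": 30},
    {"travel": [0,0,-25],"roll": 0,"jaw": 30},
    {"travel": [0,0,-25],"roll": 0,"jaw": 30},
    {"travel": [0,0,-25],"roll": 0,"jaw": 30},
    {"travel": [0,0,-20],"roll": 0,"jaw": 30},
    {"travel": [0,0,-10],"roll": 0,"jaw": 30},
    {"travel": [-15,-2,0],"roll": 0,"jaw": 30},
    {"travel": [-25,-2,0],"roll": 0,"jaw": 30},
    {"travel": [-35,-2,0],"roll": 0,"jaw": 30}
  ]
}}

```text
clock: 17.3
tool_pos: [0.4875, -0.1358, 0.1727]
orientation: [179.9, 0.0, -86.7]
force: [0.8, 1.9, -1.6]
opening: 0.0435
gripper_force: 30.0
```

Call:
{"op": "apply_moves", "data": {
  "targets": [
    {"travel": [-40,-3,0],"roll": 0,"jaw": 30},
    {"travel": [-40,-3,0],"roll": 0,"jaw": 30},
    {"travel": [-40,-3,0],"roll": 0,"jaw": 30},
    {"travel": [-40,-3,0],"roll": 0,"jaw": 30},
    {"travel": [-40,-3,0],"roll": 0,"jaw": 30},
    {"travel": [-40,-3,0],"roll": 0,"jaw": 30},
    {"travel": [-40,-3,0],"roll": 0,"jaw": 30},
    {"travel": [-30,-2,0],"roll": 3,"jaw": 30},
    {"travel": [-20,0,0],"roll": 5,"jaw": 30},
    {"travel": [-10,0,0],"roll": 4.8,"jaw": 30}
  ]
}}

```text
clock: 18.3
tool_pos: [0.4924, 0.2065, 0.1725]
orientation: [179.9, -0.0, -99.5]
force: [0.8, 0.0, -1.2]
opening: 0.0434
gripper_force: 30.0
```

Call:
{"op": "apply_moves", "data": {
  "targets": [
    {"travel": [0,0,0],"roll": 0,"jaw": 30},
    {"travel": [0,0,0],"roll": 0,"jaw": 30}
  ]
}}

```text
clock: 18.5
tool_pos: [0.4925, 0.2046, 0.1728]
orientation: [179.9, -0.1, -99.2]
force: [0.4, -0.7, -2.3]
opening: 0.0436
gripper_force: 30.0
```

```bash
python3 -c "
from h import *
go(carr(.033),.049,-99.26)
cv2.imwrite('pics/w5.png',ctrl.snapshot('wrist')[:,:,::-1])"
```

```text
t 18.5 pos [0.4925 0.2046 0.1728] ori [ 1.7994e+02 -5.0000e-02 -9.9220e+01] q [ 44.  10. -22.  -0. -59. -53.] travel [ -4.6   3.6 123.8] roll 0.04
```

View pics/w5.png

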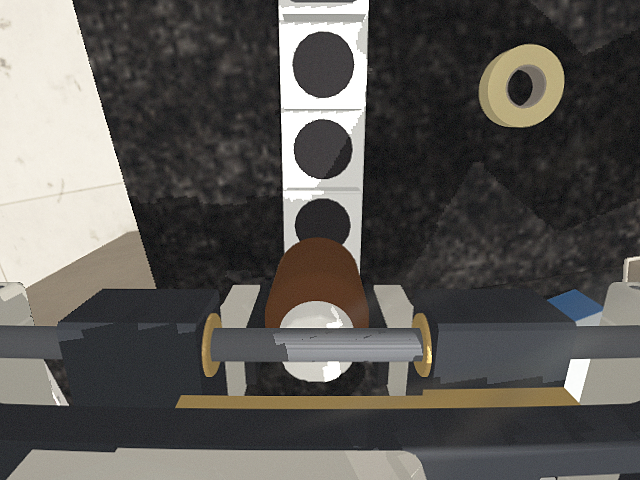

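Bottle_1 hangs straight in the grip over the carrier row, with the pads along x≈323. Lowering it now.

Call:
{"op": "apply_moves", "data": {
  "targets": [
    {"travel": [-3.4,4.5,10],"roll": 0,"jaw": 30},
    {"travel": [0,0,25],"roll": 0,"jaw": 30},
    {"travel": [0,0,30],"roll": 0,"jaw": 30},
    {"travel": [0,0,25],"roll": 0,"jaw": 30},
    {"travel": [0,0,15],"roll": 0,"jaw": 30},
    {"travel": [0,0,5],"roll": 0,"jaw": 30},
    {"travel": [0,0,0],"roll": 0,"jaw": 30},
    {"travel": [0,0,0],"roll": 0,"jaw": 30}
  ]
}}

```text
clock: 19.35
tool_pos: [0.4895, 0.2091, 0.064]
orientation: [-180.0, 0.0, -99.3]
force: [-0.4, -0.4, -1.9]
opening: 0.043
gripper_force: 30.0
```

```bash
python3 -c "
from h import *
go(carr(.033),.049,-99.26)"
```

```text
t 19.35 pos [0.4895 0.2091 0.064 ] ori [-1.7996e+02  4.0000e-02 -9.9340e+01] q [ 44.  17. -29.   0. -44. -54.] travel [-0.5  0.1 15. ] roll -0.08
```

Call:
{"op": "apply_moves", "data": {
  "targets": [
    {"travel": [0.5,0.5,8],"roll": 0,"jaw": 30},
    {"travel": [0,0,4],"roll": 0,"jaw": 30},
    {"travel": [0,0,3],"roll": 0,"jaw": 30},
    {"travel": [0,0,0],"roll": 0,"jaw": 30},
    {"travel": [0,0,0],"roll": 0,"jaw": 48},
    {"travel": [0,0,0],"roll": 0,"jaw": 70},
    {"travel": [0,0,0],"roll": 0,"jaw": 87},
    {"travel": [0,0,0],"roll": 0,"jaw": 87},
    {"travel": [0,0,0],"roll": 0,"jaw": 87}
  ]
}}

```text
clock: 20.25
tool_pos: [0.4886, 0.2085, 0.0484]
orientation: [-180.0, 0.0, -99.3]
force: [0.8, 0.5, 0.2]
opening: 0.0739
gripper_force: 0.0
```

Call:
{"op": "apply_moves", "data": {
  "targets": [
    {"travel": [0,0,-10],"roll": 0,"jaw": 87},
    {"travel": [0,0,-30],"roll": 0,"jaw": 87},
    {"travel": [0,0,-40],"roll": 0,"jaw": 87},
    {"travel": [0,0,-35],"roll": 0,"jaw": 87},
    {"travel": [0,0,-10],"roll": 0,"jaw": 87},
    {"travel": [45,0,0],"roll": -6.3,"jaw": 87},
    {"travel": [45,0,0],"roll": -6.4,"jaw": 87},
    {"travel": [45,0,0],"roll": 0,"jaw": 87},
    {"travel": [45,0,0],"roll": 0,"jaw": 87},
    {"travel": [45,0,0],"roll": 0,"jaw": 87}
  ]
}}

```text
clock: 21.25
tool_pos: [0.4864, -0.0172, 0.174]
orientation: [-180.0, 0.0, -86.6]
force: [1.7, -1.2, 0.0]
opening: 0.0874
gripper_force: 0.0
```

Call:
{"op": "apply_moves", "data": {
  "targets": [
    {"travel": [45,0,0],"roll": 0,"jaw": 87},
    {"travel": [45,0,0],"roll": 0,"jaw": 87},
    {"travel": [25,0,0],"roll": 0,"jaw": 87},
    {"travel": [10,0,0],"roll": 0,"jaw": 87},
    {"travel": [0,0,0],"roll": 0,"jaw": 87},
    {"travel": [0,0,0],"roll": 0,"jaw": 87}
  ]
}}

```text
clock: 21.85
tool_pos: [0.4939, -0.14, 0.1734]
orientation: [180.0, 0.0, -86.7]
force: [0.7, -0.4, -0.6]
opening: 0.0869
gripper_force: 0.0
```

Run:
```python
from h import *
go(rack(.033),.041,-86.6)
im=ctrl.snapshot("top")[:,:,::-1];s=ctrl.snapshot("scene")[:,:,::-1]
cv2.imwrite("pics/t2.png",np.vstack([cv2.resize(im[200:300,150:510],(720,200)),cv2.resize(s[180:360,230:450],(440,360)).copy() if 0 else cv2.copyMakeBorder(cv2.resize(s[180:360,230:450],(440,360)),0,0,0,280,0)]))
```

```text
t 21.85 pos [ 0.4939 -0.14    0.1734] ori [ 1.800e+02  1.000e-02 -8.666e+01] q [  6.   8. -24.  -0. -58.  -3.] travel [  2.8  11.3 132.4] roll -0.06
```

View pics/t2.png

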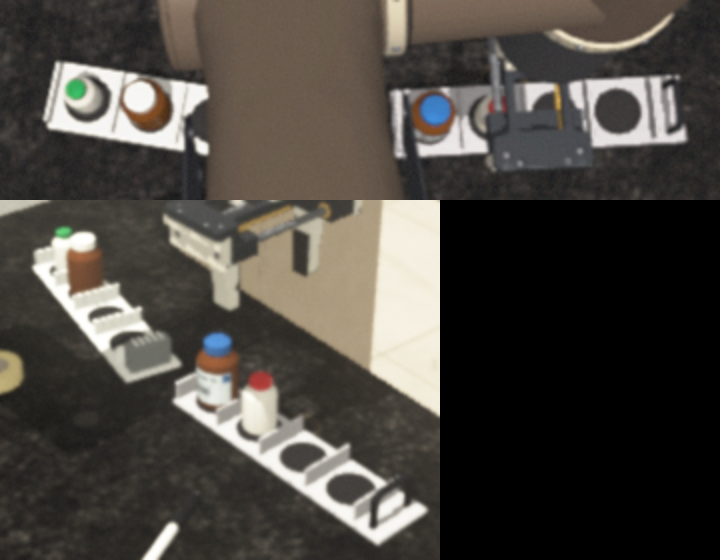

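Both moved bottles stand in the carrier, with the green cap at (188,244) and the white cap at (219,248) in the full top picture. Next is bottle_3 (red cap).

Call:
{"op": "apply_moves", "data": {
  "targets": [
    {"travel": [3.8,10.5,0],"roll": 0,"jaw": 87},
    {"travel": [0,0,20],"roll": 0,"jaw": 87},
    {"travel": [0,0,30],"roll": 0,"jaw": 87},
    {"travel": [0,0,30],"roll": 0,"jaw": 87},
    {"travel": [0,0,30],"roll": 0,"jaw": 87},
    {"travel": [0,0,14],"roll": 0,"jaw": 87},
    {"travel": [0,0,8],"roll": 0,"jaw": 87},
    {"travel": [0,0,0],"roll": 0,"jaw": 87}
  ]
}}

```text
clock: 22.75
tool_pos: [0.4831, -0.1445, 0.0408]
orientation: [179.9, -0.0, -86.6]
force: [-1.0, -0.2, 0.7]
opening: 0.087
gripper_force: 0.0
```

Call:
{"op": "apply_moves", "data": {
  "targets": [
    {"travel": [0,0,0],"roll": 0,"jaw": 24},
    {"travel": [0,0,0],"roll": 0,"jaw": 24},
    {"travel": [0,0,0],"roll": 0,"jaw": 24},
    {"travel": [0,0,0],"roll": 0,"jaw": 24},
    {"travel": [0,0,0],"roll": 0,"jaw": 24},
    {"travel": [0,0,0],"roll": 0,"jaw": 24},
    {"travel": [0,0,0],"roll": 0,"jaw": 24},
    {"travel": [0,0,0],"roll": 0,"jaw": 24}
  ]
}}

```text
clock: 23.55
tool_pos: [0.4837, -0.1448, 0.0414]
orientation: [180.0, -0.0, -86.6]
force: [-0.8, 0.2, 0.3]
opening: 0.0342
gripper_force: 30.0
```

Run:
```python
from h import *
print(to_world("top",[(188,244.5),(219.5,248.5)],[.068,.088]),carr(.099),carr(.033))
go(carr(-.033),.17,-99.26)
```

```text
[[0.49919467 0.27331347 0.068     ]
 [0.48794479 0.20772128 0.088     ]] [0.50013057 0.27470986] [0.48951019 0.20956995]
t 23.55 pos [ 0.4837 -0.1448  0.0414] ori [179.99  -0.   -86.65] q [  6.  17. -34.  -0. -40.  -2.] travel [-289.   -12.1 -128.6] roll 12.61
```

Both placed bottles are within 2 mm of their centres. Lifting and carrying bottle_3.

Call:
{"op": "apply_moves", "data": {
  "targets": [
    {"travel": [0,0,-5],"roll": 0,"jaw": 24},
    {"travel": [0,0,-15],"roll": 0,"jaw": 24},
    {"travel": [0,0,-25],"roll": 0,"jaw": 24},
    {"travel": [0,0,-25],"roll": 0,"jaw": 24},
    {"travel": [0,0,-25],"roll": 0,"jaw": 24},
    {"travel": [0,0,-20],"roll": 0,"jaw": 24},
    {"travel": [0,0,-10],"roll": 0,"jaw": 24},
    {"travel": [-15,-1,0],"roll": 0,"jaw": 24},
    {"travel": [-25,-2,0],"roll": 0,"jaw": 24},
    {"travel": [-35,-2,0],"roll": 0,"jaw": 24}
  ]
}}

```text
clock: 24.55
tool_pos: [0.4839, -0.0696, 0.166]
orientation: [180.0, -0.0, -86.8]
force: [0.6, 0.3, 0.0]
opening: 0.0348
gripper_force: 30.0
```

Call:
{"op": "apply_moves", "data": {
  "targets": [
    {"travel": [-40,-2,0],"roll": 0,"jaw": 24},
    {"travel": [-40,-2,0],"roll": 0,"jaw": 24},
    {"travel": [-40,-2,0],"roll": 0,"jaw": 24},
    {"travel": [-40,-1,0],"roll": 0,"jaw": 24},
    {"travel": [-30,0,0],"roll": 0,"jaw": 24},
    {"travel": [-20,0,0],"roll": 4,"jaw": 24},
    {"travel": [0,0,0],"roll": 5,"jaw": 24},
    {"travel": [0,0,0],"roll": 3.7,"jaw": 24},
    {"travel": [0,0,0],"roll": 0,"jaw": 24},
    {"travel": [0,0,0],"roll": 0,"jaw": 24}
  ]
}}

```text
clock: 25.55
tool_pos: [0.4789, 0.1403, 0.1661]
orientation: [180.0, -0.0, -99.2]
force: [-0.1, -0.4, -0.4]
opening: 0.0347
gripper_force: 30.0
```

Run:
```python
from h import *
go(carr(-.033),.042,-99.26)
```

```text
t 25.55 pos [0.4789 0.1403 0.1661] ori [ 1.7997e+02 -2.0000e-02 -9.9240e+01] q [ 39.   7. -26.  -0. -57. -48.] travel [ -4.2   0.6 124.1] roll 0.02
```

Call:
{"op": "apply_moves", "data": {
  "targets": [
    {"travel": [-3.8,1,0],"roll": 0,"jaw": 24},
    {"travel": [0,0,15],"roll": 0,"jaw": 24},
    {"travel": [0,0,30],"roll": 0,"jaw": 24},
    {"travel": [0,0,30],"roll": 0,"jaw": 24},
    {"travel": [0,0,22],"roll": 0,"jaw": 24},
    {"travel": [0,0,12],"roll": 0,"jaw": 24},
    {"travel": [0,0,0],"roll": 0,"jaw": 24},
    {"travel": [0,0,0],"roll": 0,"jaw": 24}
  ]
}}

```text
clock: 26.35
tool_pos: [0.4793, 0.1446, 0.058]
orientation: [-180.0, 0.0, -99.3]
force: [0.4, 0.9, -0.0]
opening: 0.0345
gripper_force: 30.0
```

Run:
```python
from h import *
go(carr(-.033),.042,-99.26)
```

```text
t 26.35 pos [0.4793 0.1446 0.058 ] ori [-1.7997e+02  1.0000e-02 -9.9310e+01] q [ 39.  15. -33.   0. -42. -49.] travel [ 0.2  0.4 16. ] roll -0.05
```

Call:
{"op": "apply_moves", "data": {
  "targets": [
    {"travel": [0,0.4,8],"roll": 0,"jaw": 24},
    {"travel": [0,0,4],"roll": 0,"jaw": 24},
    {"travel": [0,0,3.5],"roll": 0,"jaw": 24},
    {"travel": [0,0,0],"roll": 0,"jaw": 24},
    {"travel": [0,0,0],"roll": 0,"jaw": 39},
    {"travel": [0,0,0],"roll": 0,"jaw": 70},
    {"travel": [0,0,0],"roll": 0,"jaw": 87},
    {"travel": [0,0,0],"roll": 0,"jaw": 87},
    {"travel": [0,0,0],"roll": 0,"jaw": 87}
  ]
}}

```text
clock: 27.25
tool_pos: [0.4784, 0.1445, 0.042]
orientation: [-180.0, 0.0, -99.3]
force: [0.6, 1.1, -0.8]
opening: 0.0651
gripper_force: 0.0
```

Call:
{"op": "apply_moves", "data": {
  "targets": [
    {"travel": [0,0,-10],"roll": 0,"jaw": 87},
    {"travel": [0,0,-30],"roll": 0,"jaw": 87},
    {"travel": [0,0,-40],"roll": 0,"jaw": 87},
    {"travel": [0,0,-40],"roll": 0,"jaw": 87},
    {"travel": [0,0,-10],"roll": 0,"jaw": 87},
    {"travel": [45,0,0],"roll": -6.3,"jaw": 87},
    {"travel": [45,0,0],"roll": -6.4,"jaw": 87},
    {"travel": [45,0,0],"roll": 0,"jaw": 87},
    {"travel": [45,0,0],"roll": 0,"jaw": 87},
    {"travel": [30,0,0],"roll": 0,"jaw": 87}
  ]
}}

```text
clock: 28.25
tool_pos: [0.4752, -0.067, 0.1725]
orientation: [-180.0, 0.0, -86.7]
force: [0.9, 0.2, -0.1]
opening: 0.0872
gripper_force: 0.0
```

Call:
{"op": "apply_moves", "data": {
  "targets": [
    {"travel": [10,0,0],"roll": 0,"jaw": 87},
    {"travel": [0,0,0],"roll": 0,"jaw": 87},
    {"travel": [0,0,0],"roll": 0,"jaw": 87}
  ]
}}

```text
clock: 28.55
tool_pos: [0.4762, -0.0745, 0.172]
orientation: [-180.0, 0.0, -86.7]
force: [0.2, 0.0, 0.7]
opening: 0.0871
gripper_force: 0.0
```

Run:
```python
from h import *
go(rack(.099),.048,-86.6)
```

```text
t 28.55 pos [ 0.4762 -0.0745  0.172 ] ori [-1.7999e+02  1.0000e-02 -8.6680e+01] q [ 15.   5. -28.  -0. -57. -11.] travel [  3.3  -2.5 124. ] roll -0.08
```

Call:
{"op": "apply_moves", "data": {
  "targets": [
    {"travel": [4.5,-2.2,0],"roll": 0,"jaw": 87},
    {"travel": [0,0,20],"roll": 0,"jaw": 87},
    {"travel": [0,0,30],"roll": 0,"jaw": 87},
    {"travel": [0,0,30],"roll": 0,"jaw": 87},
    {"travel": [0,0,25],"roll": 0,"jaw": 87},
    {"travel": [0,0,12],"roll": 0,"jaw": 87},
    {"travel": [0,0,6.5],"roll": 0,"jaw": 87},
    {"travel": [0,0,0],"roll": 0,"jaw": 87}
  ]
}}

```text
clock: 29.35
tool_pos: [0.4786, -0.0786, 0.0478]
orientation: [179.9, -0.0, -86.6]
force: [-0.2, 0.4, 0.5]
opening: 0.0872
gripper_force: 0.0
```

Call:
{"op": "apply_moves", "data": {
  "targets": [
    {"travel": [0,0,0],"roll": 0,"jaw": 30},
    {"travel": [0,0,0],"roll": 0,"jaw": 30},
    {"travel": [0,0,0],"roll": 0,"jaw": 30},
    {"travel": [0,0,0],"roll": 0,"jaw": 30},
    {"travel": [0,0,0],"roll": 0,"jaw": 30},
    {"travel": [0,0,0],"roll": 0,"jaw": 30},
    {"travel": [0,0,0],"roll": 0,"jaw": 30},
    {"travel": [0,0,0],"roll": 0,"jaw": 30}
  ]
}}

```text
clock: 30.15
tool_pos: [0.4787, -0.0791, 0.0485]
orientation: [-180.0, -0.0, -86.6]
force: [-0.4, 0.0, 1.4]
opening: 0.0434
gripper_force: 30.0
```

Run:
```python
from h import *
go(carr(-.099),.17,-99.26)
```

```text
t 30.15 pos [ 0.4787 -0.0791  0.0485] ori [-180.     -0.    -86.64] q [ 14.  14. -36.   0. -40. -11.] travel [-158.7    1.2 -121.5] roll 12.62
```

Call:
{"op": "apply_moves", "data": {
  "targets": [
    {"travel": [0,0,-5],"roll": 0,"jaw": 30},
    {"travel": [0,0,-15],"roll": 0,"jaw": 30},
    {"travel": [0,0,-25],"roll": 0,"jaw": 30},
    {"travel": [0,0,-25],"roll": 0,"jaw": 30},
    {"travel": [0,0,-25],"roll": 0,"jaw": 30},
    {"travel": [0,0,-20],"roll": 0,"jaw": 30},
    {"travel": [0,0,-10],"roll": 0,"jaw": 30},
    {"travel": [-15,0,0],"roll": 0,"jaw": 30},
    {"travel": [-25,0,0],"roll": 0,"jaw": 30},
    {"travel": [-35,0,0],"roll": 0,"jaw": 30}
  ]
}}

```text
clock: 31.15
tool_pos: [0.4737, -0.0042, 0.1729]
orientation: [179.9, -0.0, -86.8]
force: [0.7, -0.2, -1.2]
opening: 0.0433
gripper_force: 30.0
```

Call:
{"op": "apply_moves", "data": {
  "targets": [
    {"travel": [-35,0,0],"roll": 0,"jaw": 30},
    {"travel": [-25,0,0],"roll": 0,"jaw": 30},
    {"travel": [-15,0,0],"roll": 0,"jaw": 30},
    {"travel": [-5,0,0],"roll": 3,"jaw": 30},
    {"travel": [0,0,0],"roll": 5,"jaw": 30},
    {"travel": [0,0,0],"roll": 4.7,"jaw": 30},
    {"travel": [0,0,0],"roll": 0,"jaw": 30},
    {"travel": [0,0,0],"roll": 0,"jaw": 30}
  ]
}}

```text
clock: 31.95
tool_pos: [0.4694, 0.0756, 0.173]
orientation: [180.0, -0.0, -99.2]
force: [0.4, -0.1, -0.5]
opening: 0.0433
gripper_force: 30.0
```

Run:
```python
from h import *
go(carr(-.099),.049,-99.26)
```

```text
t 31.95 pos [0.4694 0.0756 0.173 ] ori [ 1.7996e+02 -2.0000e-02 -9.9210e+01] q [ 33.   4. -28.  -0. -58. -42.] travel [ -3.5   1.6 124. ] roll 0.05
```

Call:
{"op": "apply_moves", "data": {
  "targets": [
    {"travel": [-3.3,2,0],"roll": 0,"jaw": 30},
    {"travel": [0,0,15],"roll": 0,"jaw": 30},
    {"travel": [0,0,30],"roll": 0,"jaw": 30},
    {"travel": [0,0,30],"roll": 0,"jaw": 30},
    {"travel": [0,0,22],"roll": 0,"jaw": 30},
    {"travel": [0,0,12],"roll": 0,"jaw": 30},
    {"travel": [0,0,0],"roll": 0,"jaw": 30},
    {"travel": [0,0,0],"roll": 0,"jaw": 30}
  ]
}}

```text
clock: 32.75
tool_pos: [0.4684, 0.0794, 0.0646]
orientation: [180.0, -0.0, -99.3]
force: [0.0, 0.8, -0.2]
opening: 0.0438
gripper_force: 30.0
```

Run:
```python
from h import *
go(carr(-.099),.049,-99.26)
```

```text
t 32.75 pos [0.4684 0.0794 0.0646] ori [ 1.7999e+02 -2.0000e-02 -9.9300e+01] q [ 33.  12. -36.   0. -42. -43.] travel [ 0.1  0.1 15.6] roll -0.04
```

Call:
{"op": "apply_moves", "data": {
  "targets": [
    {"travel": [0,0.4,8],"roll": 0,"jaw": 30},
    {"travel": [0,0,4],"roll": 0,"jaw": 30},
    {"travel": [0,0,3.5],"roll": 0,"jaw": 30},
    {"travel": [0,0,0],"roll": 0,"jaw": 30},
    {"travel": [0,0,0],"roll": 0,"jaw": 48},
    {"travel": [0,0,0],"roll": 0,"jaw": 70},
    {"travel": [0,0,0],"roll": 0,"jaw": 87},
    {"travel": [0,0,0],"roll": 0,"jaw": 87},
    {"travel": [0,0,0],"roll": 0,"jaw": 87}
  ]
}}

```text
clock: 33.65
tool_pos: [0.4679, 0.0793, 0.049]
orientation: [-180.0, 0.0, -99.3]
force: [0.6, 0.1, 0.8]
opening: 0.0742
gripper_force: 0.0
```

Call:
{"op": "apply_moves", "data": {
  "targets": [
    {"travel": [0,0,-10],"roll": 0,"jaw": 87},
    {"travel": [0,0,-30],"roll": 0,"jaw": 87},
    {"travel": [0,0,-40],"roll": 0,"jaw": 87},
    {"travel": [0,0,-40],"roll": 0,"jaw": 87},
    {"travel": [0,0,-20],"roll": 0,"jaw": 87},
    {"travel": [45,0,0],"roll": 0,"jaw": 87},
    {"travel": [45,0,0],"roll": 0,"jaw": 87},
    {"travel": [45,-10,0],"roll": 0,"jaw": 87},
    {"travel": [45,-10,0],"roll": 0,"jaw": 87},
    {"travel": [45,-10,0],"roll": 0,"jaw": 87}
  ]
}}

```text
clock: 34.65
tool_pos: [0.4607, -0.1493, 0.1902]
orientation: [-179.9, 0.0, -99.3]
force: [1.6, 0.7, -0.6]
opening: 0.0869
gripper_force: 0.0
```

Call:
{"op": "apply_moves", "data": {
  "targets": [
    {"travel": [45,-10,0],"roll": 0,"jaw": 87},
    {"travel": [45,-10,0],"roll": 0,"jaw": 87},
    {"travel": [45,-10,0],"roll": 0,"jaw": 87},
    {"travel": [0,0,0],"roll": 0,"jaw": 87},
    {"travel": [0,0,0],"roll": 0,"jaw": 87}
  ]
}}

```text
clock: 35.15
tool_pos: [0.4679, -0.2867, 0.189]
orientation: [180.0, 0.0, -99.5]
force: [0.0, -0.0, 0.2]
opening: 0.0869
gripper_force: 0.0
```

Run:
```python
from h import *
im=ctrl.snapshot("top")[:,:,::-1];s=ctrl.snapshot("scene")[:,:,::-1]
cv2.imwrite("pics/t3.png",np.vstack([cv2.resize(im[222:292,165:335],(680,280),interpolation=2),cv2.copyMakeBorder(cv2.resize(s[180:290,220:400],(468,286),interpolation=2),0,0,0,212,0)]))
print(ctrl.get_obs()["clock"])
```

```text
35.25
```

View pics/t3.png

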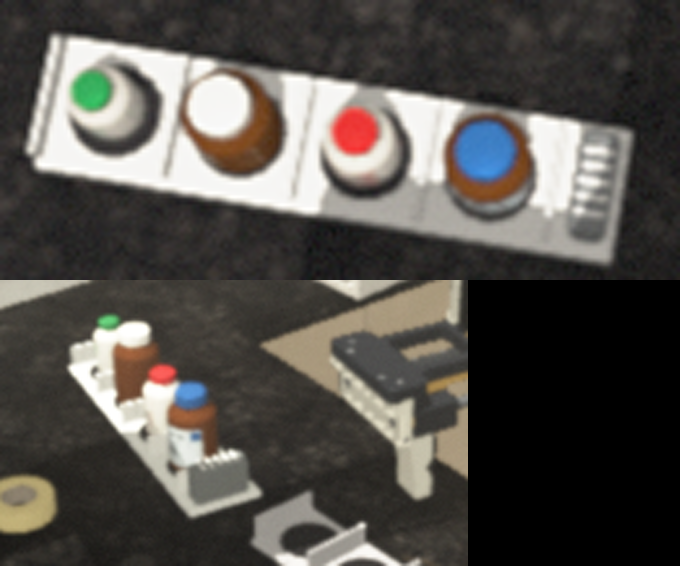

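All four bottles stand upright, centred on their pads. In order from the grip block they are blue, red, white, green, and the gripper is clear of everything.

```bash
python3 -c "
from plant import ctrl
print(ctrl.close_job())"
```

```text
the job is handed in; nothing more can be done
None
```

The job is handed in at about 35 s: all four bottles look upright and centred in the carrier in reversed order (blue next to the grip block, then red, white, green), but early on the turning gripper struck furniture (about 73 N at the wrist), which may break the 40 N contact limit, and no verdict was returned.

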